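Seat the cork stoppers of the glaze canisters

TASK

The cork stoppers of the three stoneware canisters sit crooked and too high. From the tallest canister to the lowest, push each cork down until it is level and fully home, at a depth that only feel can tell, and prove it by holding a firm push of about 20 N (at least 16 N, as the corks drag with up to 13 N; never over 40 N) for half a second without it giving any more. Leave the canisters upright in their places and everything else on the bench undisturbed.

Things in the scene. Friction and masses are not known exactly. Their poses are not given: they have to be found in the camera images.
- canister_tall: loose buff stoneware canister, 90 mm wide, 135 mm high to its rim, upright on the table; origin under its centre, z up; its cork stopper fills its mouth
- cork_tall: its cork stopper: flat round top 68 mm wide, its centre 20 mm from the origin along z (the top's normal); +x edge high by 4 to 9 degrees at the start. It rocks stiffly about y, never past level: a push on the high edge, 20 to 28 mm off centre, levels it (one on the middle may not). It sinks stiffly (drag 8 to 13 N), stays where left, and stops hard after 3 to 10 mm, 6 to 10 mm over the rim
- canister_mid: loose buff stoneware canister, 98 mm wide, 112 mm high to its rim, upright on the table; origin under its centre, z up; its cork stopper fills its mouth
- cork_mid: its cork stopper: flat round top 74 mm wide, its centre 20 mm from the origin along z (the top's normal); +x edge high by 4 to 9 degrees at the start. It rocks stiffly about y, never past level: a push on the high edge, 20 to 28 mm off centre, levels it (one on the middle may not). It sinks stiffly (drag 8 to 13 N), stays where left, and stops hard after 3 to 10 mm, 6 to 10 mm over the rim
- canister_low: loose buff stoneware canister, 108 mm wide, 90 mm high to its rim, upright on the table; origin under its centre, z up; its cork stopper fills its mouth
- cork_low: its cork stopper: flat round top 82 mm wide, its centre 20 mm from the origin along z (the top's normal); +x edge high by 4 to 9 degrees at the start. It rocks stiffly about y, never past level: a push on the high edge, 20 to 28 mm off centre, levels it (one on the middle may not). It sinks stiffly (drag 8 to 13 N), stays where left, and stops hard after 3 to 10 mm, 6 to 10 mm over the rim
- knob_jar: bystander: lidded jar, 94 mm wide, 117 mm tall, with a stoneware lid that has a round knob; already closed; origin under its centre
- cup: bystander: empty terracotta cup, 72 mm wide, 80 mm tall; origin under its centre
- figurine: bystander: small terracotta bust, 64 mm wide, 80 mm tall; origin under its centre
- rib: bystander: flat steel scraper plate, 100 x 55 x 4 mm, lying flat; origin under its centre
- loop_tool: bystander: clay brush about 170 mm long, lying along its x axis
- knife: bystander: palette knife about 200 mm long, lying along its x axis
- tape: bystander: tape measure case, 62 x 35 x 58 mm; origin under its centre
There are look-alikes about, which are no part of the job. What is shaped like the canister_low but black or blue is not meant. What is shaped like the canister_mid but yellow is not meant.

How it is judged:
By the outcome, as a careful person would: the job done as asked, in the order asked, and still so for the second after the job is handed in, with the robot touching nothing.
It also fails if it takes over 58 s, if anything falls off the work surface, if the arm or the gripper's body presses on something with over 40 N, if the wrist force passes 120 N, or if a joint passes its speed limit or range.

ROBOT

A 6-joint arm with a two-finger parallel gripper is mounted at the origin on the work surface. World frame = base frame: x ahead of the robot, y to its left, z up, the work surface at z = 0. Lengths are in mm, angles in rad, forces in N, time in s.
With the tool pointing down it reaches from about 350 to 775 mm from the base axis. Payload 7.3 kg.
Tool frame: the origin (TCP) lies on the front face of the gripper's body, between the roots of the fingers; the fingertips stand 66 mm ahead of it and the grasp point (between the pads) lies 47 mm ahead of it (bot.tip_extent is the distance from the TCP to the fingertips, in mm); z points along the fingers, y is the line along which they close (so a half turn about z gives the same grasp; the last joint's range is limited). The gripper opens to 92 mm and grips with 3 to 60 N. Pads are 19 mm wide; open, the fingers measure 130 mm over their backs; the gripper's body (75 mm by 190 mm) begins 47 mm behind the grasp point.
Start: joints at [-1.407, 0.342, 1.524, -0, 1.275, -0.146], TCP at [160.077, -500.014, 292.241] pointing down, gripper open.
Joint ranges: [-2.53, 2.53], [-0.77, 2.02], [0.04, 2.7], [-1, 4.14], [0.28, 2.66], [-3.11, 3.11]. Speed limits (rad/s): [2.57, 2.57, 3.14, 3.14, 3.14, 3.14].

INTERFACE

Orientations are given as [roll, pitch, yaw] about the fixed x, y, z axes, in that order (R = Rz(yaw) Ry(pitch) Rx(roll)).
In Python, from plant import readout, viewer, order, bot gives the robot as it stands.
- The arm moves only by the shell command python3 -m creep 'ROWS'. ROWS is text: rows parted by semicolons, each of 7 numbers parted by spaces: the shift along the world's x, y, z in m, then the turn, a rotation vector about the world's x, y, z in rad, then the opening in per cent of the stroke, from 0 (shut) to 100 (fully open). A call has 1 to 8 rows; each row shifts and turns the commanded pose from where the row before left it; what a row does not reach is not made up. A row lasts 1/12 s, in which the tool goes at most 41.7 mm and 7.16 degrees, less where a joint would pass 70% of its speed; a pose out of reach is approached as far as the arm can. A call is refused whole if a number of a shift passes 0.0417 or a number of a turn 0.125, either way. A call with a gripper value outside its range is refused whole. The fingers move at their own pace and stop on an object; the grip force is fixed at half the most. Time passes only in rows, so rows that do not move let the fingers close. It gives the time, the measured TCP pose, the force, the opening and the grip force at its end, in the units of the state.
- readout.get_obs(): the state, without advancing time (a new reading comes with each control period).
- viewer.capture(name): name is "side" or "top"; returns the picture (480x640x3 uint8, red, green, blue); there is no depth.
- viewer.camera_info(name): a dict with "fx", "fy", "cx", "cy" (pixels), "D" ([k1, k2, p1, p2, k3] as OpenCV has them; the pictures are not rectified), "origin" and "rotation" of the camera in the world. Camera axes: x right, y up, looking along -z (the intrinsics and any distortion apply to the point x, -y, -z); pixel columns grow to the right and rows downward; lengths in mm; the calibration is good to about 2 mm. A picture is of the moment at which its call begins. camera_info takes no time and is no camera call.
- order.close_job(): hands the job in; it is judged then, once.
The state is a dict: "time": time; "joint_positions": joint angles; "dq": joint speeds; "tau": joint torques, N m; "tool_pos": TCP position; "tcp_rot": TCP orientation; "contact_force": force on the tool from outside, world axes, zero at the start; "moment": the same for the moment, N m; "grip_width": finger opening in mm; "finger_force": force on a finger pad.
Only numpy, scipy, OpenCV 4.12 (cv2) and the standard library are available. Lean on these libraries where they do the work, as an engineer would, in place of code of your own. Each camera call takes 0.05 s, during which the arm holds its last target. There are 200 camera calls.

## Working session

There is one attempt and no reset: what is moved stays moved. The work goes in short steps, Python scripts to look and compute and a shell command to move; the robot and the scene stay as the last step left them, time stands still between calls to the robot, and variables do not carry over. Pictures are saved under pics/ and viewed, at most 10 in all, crops included, and the job is handed in when it is done.

```bash
mkdir -p pics; python3 - <<'E'
from plant import readout,viewer,bot
import cv2
for n in("top","side"):
    cv2.imwrite(f"pics/{n}0.png",viewer.capture(n)[:,:,::-1]); print(n,viewer.camera_info(n))
print(readout.get_obs())
E
```

```text
top {'fx': 524.2649428915067, 'fy': 524.2649428915067, 'cx': 316.65027115117533, 'cy': 239.32175116297935, 'D': array([-0.1320262,  0.       ,  0.       ,  0.       ,  0.       ]), 'origin': array([ 349.06982079,  -11.92857042, 1352.0178991 ]), 'rotation': array([ 0.12132835,  0.00376034, -1.5832315 ])}
side {'fx': 478.1745366882088, 'fy': 478.1745366882088, 'cx': 319.72289898324544, 'cy': 243.3866769282435, 'D': array([-0.12245752,  0.        ,  0.        ,  0.        ,  0.        ]), 'origin': array([ 22.76716633, 709.14359412, 864.59176079]), 'rotation': array([ 0.85185269,  0.0204888 , -2.54912998])}
{'time': 0.1, 'joint_positions': array([-1.40701160e+00,  3.42628152e-01,  1.52489948e+00,  2.38671996e-06,
        1.27536546e+00, -1.46010001e-01]), 'dq': array([-1.61077067e-04, -2.67586067e-03, -2.68019594e-03,  3.45700937e-05,
        4.11202322e-04, -3.05321885e-04]), 'tau': array([ 1.92255713e-03, -4.32003486e+01, -2.44693887e+01,  7.19511090e-02,
        5.25795948e-02, -5.39829011e-05]), 'tool_pos': array([ 160.02738597, -499.74535119,  291.63499613]), 'tcp_rot': array([-3.14030639e+00, -1.91459807e-04,  3.09793911e-01]), 'contact_force': array([ 0.74376754,  0.58990818, -0.42194178]), 'moment': array([ 0.03838894, -0.04577976,  0.01828217]), 'finger_force': 0.0, 'grip_width': 91.85607956476079}
```

View pics/top0.png

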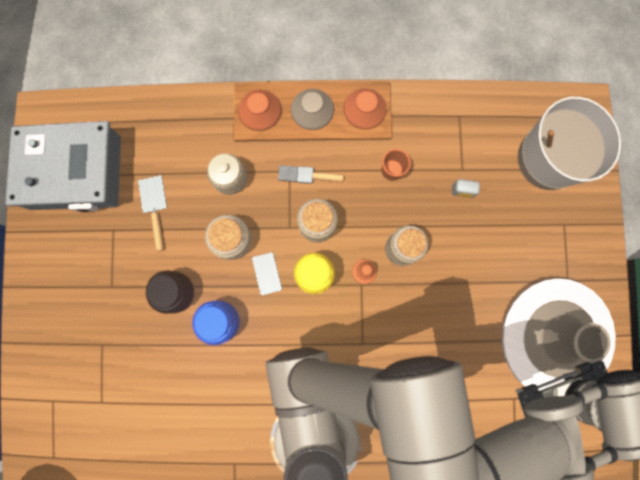

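View pics/side0.png

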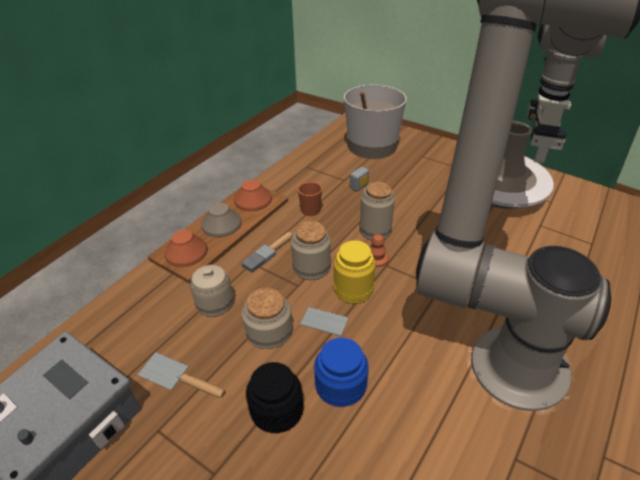

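The three cork-topped buff canisters in the top view are the low one at (228,237), the mid one at (318,219) and the tall one at (409,244). The black (170,291), blue (215,322) and yellow (314,272) ones are the look-alikes. I'll confirm this in enlarged crops, which should also show which way each cork tilts.

```bash
python3 - <<'E'
import cv2,numpy as np
t=cv2.imread("pics/top0.png");s=cv2.imread("pics/side0.png")
def c(im,x,y,w=33,k=4):
    return cv2.resize(im[y-w:y+w,x-w:x+w],(264,264),interpolation=cv2.INTER_CUBIC)
a=np.hstack([c(t,409,244),c(t,318,219),c(t,228,237)])
b=np.hstack([c(s,377,208),c(s,311,247),c(s,267,315)])
cv2.imwrite("pics/crop0.png",np.vstack([a,b]))
E
```

```text
(no output)
```

View pics/crop0.png

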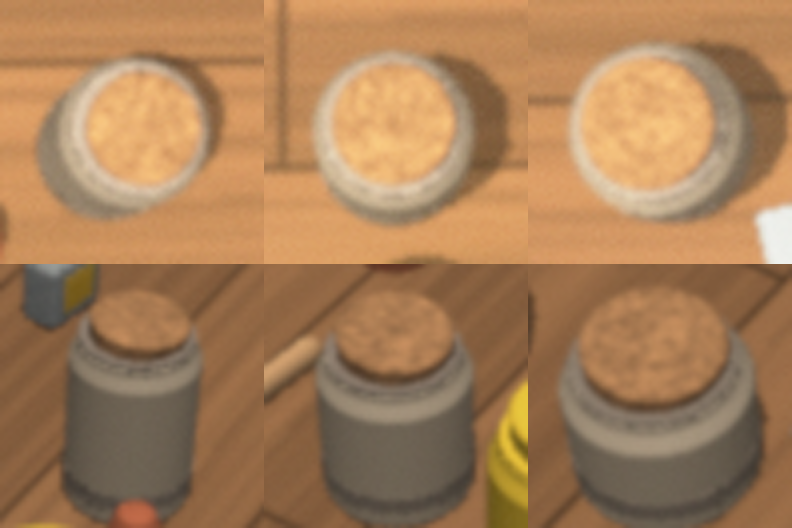

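The crops confirm three buff canisters with cork tops. I'll fit a disc of known diameter to each cork's edge in both views to get its position and tilt.

```bash
cat > fit.py <<'E'
import cv2,numpy as np
from plant import viewer
from scipy.spatial.transform import Rotation as Ro
from scipy.optimize import least_squares
I={n:viewer.camera_info(n) for n in("top","side")}
def proj(n,P):
    i=I[n];R=Ro.from_euler("xyz",i["rotation"]).as_matrix()
    q=(np.atleast_2d(P)-i["origin"])@R*[1,-1,-1]
    K=np.array([[i["fx"],0,i["cx"]],[0,i["fy"],i["cy"]],[0,0,1]])
    return cv2.projectPoints(q,np.zeros(3),np.zeros(3),K,i["D"])[0][:,0]
def ray(n,uv):
    i=I[n];R=Ro.from_euler("xyz",i["rotation"]).as_matrix()
    K=np.array([[i["fx"],0,i["cx"]],[0,i["fy"],i["cy"]],[0,0,1]])
    x,y=cv2.undistortPoints(np.array([[uv]],float),K,i["D"])[0,0]
    return i["origin"],R@[x,-y,-1]
def onz(n,uv,z):
    o,d=ray(n,uv);return o+d*(z-o[2])/d[2]
E
cat > run.py <<'E'
from fit import *
im={n:np.mean([viewer.capture(n).astype(float) for _ in range(4)],0) for n in I}
th=np.linspace(0,2*np.pi,73)[:-1]
def disc(p,r):
    n=np.array([p[3],p[4],1]);n/=np.linalg.norm(n)
    a=np.cross([0,1,0],n);a/=np.linalg.norm(a);b=np.cross(n,a)
    return p[:3]+r*(np.cos(th)[:,None]*a+np.sin(th)[:,None]*b)
for name,r,h,uv in(("tall",34,135,(412,243)),("mid",37,112,(318,218)),("low",41,90,(228,236))):
    p=np.r_[onz("top",uv,h+13),0,0]
    off=np.zeros(4)
    for it in range(6):
        E={}
        for k,n in enumerate(I):
            c=proj(n,p[:3])[0]+off[2*k:2*k+2];q=proj(n,disc(p,r))+off[2*k:2*k+2]
            s=np.linspace(.8,1.2,81) if it==0 else np.linspace(.88,1.12,81)
            pts=c+s[:,None,None]*(q-c)
            g=(im[n][...,0]-im[n][...,2])/(im[n].sum(2) if n=="top" else 60)
            v=cv2.remap(g.astype(np.float32),pts[...,0].astype(np.float32),pts[...,1].astype(np.float32),cv2.INTER_CUBIC)
            v=cv2.GaussianBlur(v,(1,9),2)
            d=-np.gradient(v,axis=0);m=d.argmax(0)
            E[n]=(pts[m,np.arange(72)],(m>2)&(m<78))
        def res(x):
            out=[x[5:]/1.0*3, [ (x[2]-h-13)/3 ]]
            for k,n in enumerate(I):
                q=proj(n,disc(x,r))+x[5+2*k:7+2*k]
                e,ok=E[n];t=np.roll(q,-1,0)-np.roll(q,1,0);t/=np.linalg.norm(t,axis=1)[:,None]
                # nearest model point normal distance
                j=np.linalg.norm(e[:,None]-q[None],axis=2).argmin(1)
                dd=e-q[j];out.append((dd[:,0]*t[j,1]-dd[:,1]*t[j,0])*ok)
            return np.concatenate(out)
        f=least_squares(res,np.r_[p,off],loss="soft_l1",f_scale=.4,x_scale=[10,10,10,.1,.1,1,1,1,1]);p=f.x[:5];off=f.x[5:]
    cov=np.linalg.inv(f.jac.T@f.jac)*.25
    rr=res(f.x)[5:]
    # normal tilts away from the high edge
    print(name,p[:3].round(1),"tilt deg",np.degrees(np.hypot(*p[3:])).round(1),"high dir deg",np.degrees(np.arctan2(-p[4],-p[3])).round(0),"n",p[3:].round(3),"off",off.round(2),"sd",np.sqrt(np.diag(cov))[:5].round(3),"rms",[rr[:72].std().round(2),rr[72:].std().round(2)])
    for k,n in enumerate(I):
        for q in E[n][0]: cv2.circle(im[n],tuple((q*1).round().astype(int)),0,(0,255,0),-1)
    
t=im["top"];s=im["side"]
c=lambda a,x,y:cv2.resize(a[y-25:y+25,x-25:x+25,::-1],(260,260),interpolation=cv2.INTER_NEAREST)
cv2.imwrite("pics/fit1.png",np.vstack([np.hstack([c(t,409,244),c(t,318,219),c(t,228,237)]),np.hstack([c(s,377,198),c(s,311,237),c(s,267,305)])]))
E
python3 run.py
```

```text
tall [ 485.8 -229.5  145.4] tilt deg 7.2 high dir deg 31.0 n [-0.107 -0.064] off [ 0.02  0.09 -0.09 -0.03] sd [0.502 0.546 0.823 0.015 0.011] rms [np.float64(0.35), np.float64(0.35)]
mid [553.9 -10.7 124.5] tilt deg 8.0 high dir deg 12.0 n [-0.136 -0.03 ] off [ 0.03  0.21 -0.18 -0.07] sd [0.812 0.476 0.836 0.02  0.013] rms [np.float64(0.36), np.float64(0.61)]
low [516.7 213.6  99.9] tilt deg 2.5 high dir deg 27.0 n [-0.04 -0.02] off [-0.04  0.04 -0.01 -0.04] sd [0.445 0.391 0.783 0.013 0.012] rms [np.float64(0.25), np.float64(0.46)][ WARN:0@3.148] global loadsave.cpp:1063 imwrite_ Unsupported depth image for selected encoder is fallbacked to CV_8U.
```

View pics/fit1.png

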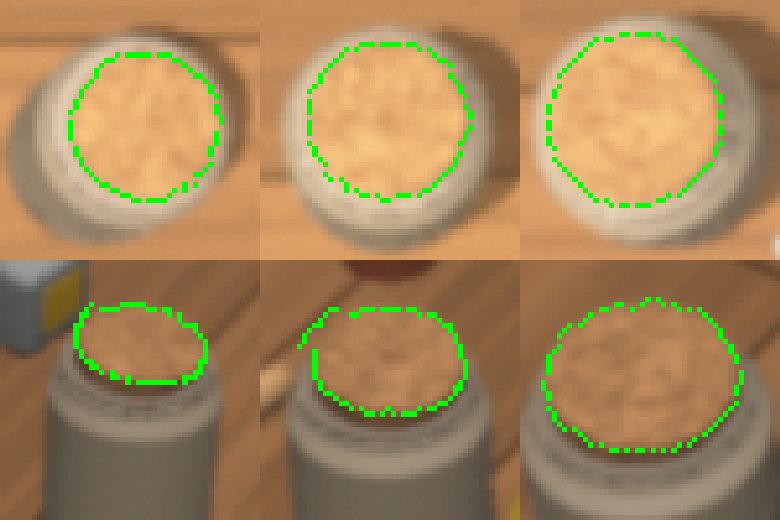

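The edge points sit well on the corks. The tall and mid tilts are clear, but the low one's is weak. Before moving I'll check the height of the vase beside the start position.

```bash
python3 - <<'E'
from fit import *
def tri(a,b):
    o1,d1=ray("top",a);o2,d2=ray("side",b)
    s=np.linalg.lstsq(np.c_[d1,-d2],o2-o1,rcond=None)[0];return (o1+d1*s[0]).round(),(o2+d2*s[1]).round()
print("vase top",tri((592,340),(515,128)))
print("bucket",onz("top",(522,150),200))
for n,u in(("tape",(467,187)),("cup",(397,165)),("fig",(365,271)),("jar",(226,172)),("yellow",(314,272))):print(n,onz("top",u,70).round())
E
```

```text
vase top (array([ 254., -618.,  220.]), array([ 252., -618.,  221.]))
bucket [ 691.92878011 -487.72409779  200.        ]
tape [ 634. -390.   70.]
cup [ 692. -214.   70.]
fig [ 426. -126.   70.]
jar [679. 217.  70.]
yellow [425.  -2.  70.]
```

```bash
python3 -m creep '0 0.01 0.035 0 0 0 0; 0 0.01 0.035 0 0 0 0; 0.01 0.03 0.01 0 0 0 0; 0.015 0.035 0 0 0 0 0'
```

```text
time: 0.83
tool_pos: [184.8, -416.1, 375.1]
tcp_rot: [3.135, 0.001, 0.307]
contact_force: [0.9, 0.1, -0.3]
grip_width: 69.7
finger_force: 0.0
```

```bash
python3 -m creep '0.032 0.02 -0.008 0 0 0.116 0; 0.032 0.02 -0.008 0 0 0.116 0; 0.032 0.02 -0.008 0 0 0 0; 0.032 0.02 -0.008 0 0 0 0; 0.032 0.02 -0.008 0 0 0 0; 0.032 0.02 -0.008 0 0 0 0; 0.032 0.02 -0.01 0 0 0 0; 0.032 0.02 -0.01 0 0 0 0'; python3 -m creep '0.02 0.016 -0.02 0 0 0 0; 0.02 0.016 -0.02 0 0 0 0; 0 0 0 0 0 0 0; 0 0 0 0 0 0 0'
```

```text
time: 1.5
tool_pos: [442.5, -253.7, 304.1]
tcp_rot: [3.141, -0.0, 0.542]
contact_force: [-0.1, -1.6, 0.4]
grip_width: 16.6
finger_force: 0.0
time: 1.83
tool_pos: [481.3, -221.9, 263.1]
tcp_rot: [-3.139, 0.001, 0.544]
contact_force: [-0.2, -0.3, 0.7]
grip_width: 0.6
finger_force: 0.0
```

```bash
python3 -m creep '0.0215 0.003 -0.015 0 0 0 0; 0 0 -0.015 0 0 0 0; 0 0 -0.005 0 0 0 0; 0 0 0 0 0 0 0; 0 0 0 0 0 0 0;0 0 0 0 0 0 0'; python3 - <<'E'
from plant import viewer
import cv2
im=viewer.capture("side")[130:280,280:480,::-1]
cv2.imwrite("pics/tall1.png",cv2.resize(im,None,fx=4,fy=4,interpolation=cv2.INTER_CUBIC))
E
```

```text
time: 2.33
tool_pos: [502.4, -220.8, 230.6]
tcp_rot: [3.14, -0.001, 0.541]
contact_force: [-0.2, -0.2, 0.5]
grip_width: 0.4
finger_force: 0.0
```

View pics/tall1.png

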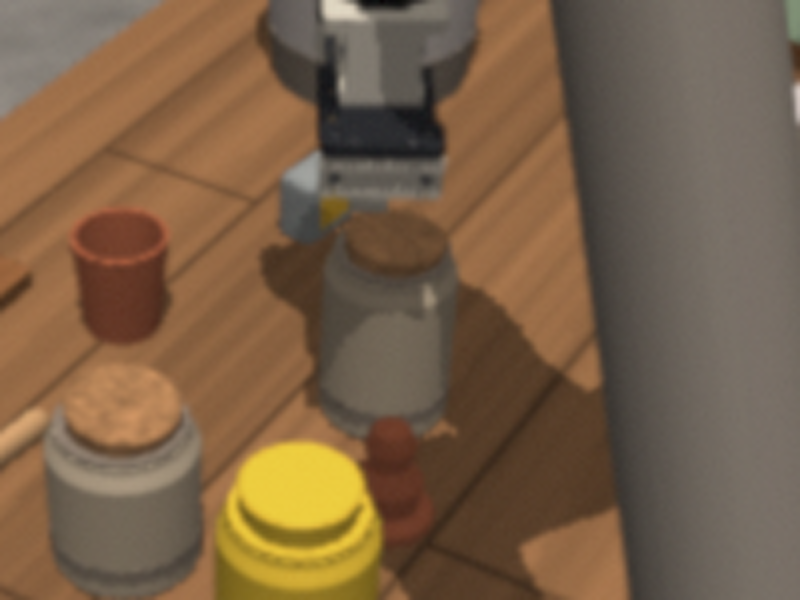

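The side crop shows the closed gripper above the tall cork (crop 395,240), on its raised left side (crop 360,205). I'll lower it gently.

```bash
python3 -m creep '0 0 -0.004 0 0 0 0; 0 0 -0.004 0 0 0 0; 0 0 -0.002 0 0 0 0; 0 0 -0.001 0 0 0 0; 0 0 -0.001 0 0 0 0'
```

```text
time: 2.8
tool_pos: [502.5, -220.0, 217.0]
tcp_rot: [-3.141, 0.0, 0.542]
contact_force: [-0.3, -0.4, 0.2]
grip_width: 0.4
finger_force: 0.0
```

```bash
python3 -m creep '0 0 -0.001 0 0 0 0; 0 0 -0.001 0 0 0 0; 0 0 -0.001 0 0 0 0'
```

```text
time: 3.05
tool_pos: [502.8, -220.1, 214.5]
tcp_rot: [3.141, -0.0, 0.542]
contact_force: [-0.2, 1.1, 6.9]
grip_width: 0.7
finger_force: 3.4
```

```bash
python3 -m creep '0 0 -0.001 0 0 0 0; 0 0 -0.001 0 0 0 0'
```

```text
time: 3.22
tool_pos: [503.3, -219.8, 213.5]
tcp_rot: [3.14, -0.002, 0.542]
contact_force: [0.6, 3.8, 9.8]
grip_width: 0.3
finger_force: 4.8
```

```bash
python3 -m creep '0 0 -0.001 0 0 0 0; 0 0 -0.001 0 0 0 0'
```

```text
time: 3.38
tool_pos: [503.7, -219.4, 212.0]
tcp_rot: [3.139, -0.003, 0.542]
contact_force: [1.5, 5.4, 11.3]
grip_width: 0.5
finger_force: 5.8
```

```bash
python3 -m creep '0 0 -0.001 0 0 0 0; 0 0 -0.001 0 0 0 0;0 0 0 0 0 0 0'
```

```text
time: 3.63
tool_pos: [503.7, -219.3, 210.0]
tcp_rot: [3.14, -0.003, 0.542]
contact_force: [2.1, 4.8, 9.8]
grip_width: 0.1
finger_force: 5.0
```

```bash
python3 -m creep '0 0 -0.001 0 0 0 0; 0 0 -0.001 0 0 0 0'
```

```text
time: 3.8
tool_pos: [503.7, -219.4, 208.2]
tcp_rot: [3.139, -0.003, 0.542]
contact_force: [0.8, 5.2, 11.6]
grip_width: 0.8
finger_force: 5.8
```

```bash
python3 -m creep '0 0 -0.001 0 0 0 0; 0 0 -0.001 0 0 0 0'
```

```text
time: 3.97
tool_pos: [504.1, -219.3, 206.9]
tcp_rot: [3.138, -0.004, 0.542]
contact_force: [-0.7, 7.5, 22.1]
grip_width: 0.5
finger_force: 11.0
```

```bash
python3 -m creep '0 0 0 0 0 0 0;0 0 0 0 0 0 0;0 0 0 0 0 0 0'
```

```text
time: 4.22
tool_pos: [504.0, -219.3, 207.0]
tcp_rot: [3.138, -0.004, 0.542]
contact_force: [0.7, 8.0, 16.8]
grip_width: 0.4
finger_force: 8.4
```

```bash
python3 -m creep '0 0 -0.0005 0 0 0 0;0 0 0 0 0 0 0;0 0 0 0 0 0 0'
```

```text
time: 4.47
tool_pos: [504.1, -219.3, 206.9]
tcp_rot: [3.138, -0.004, 0.542]
contact_force: [-0.3, 6.7, 20.6]
grip_width: 0.5
finger_force: 9.7
```

```bash
python3 -m creep '0 0 -0.0005 0 0 0 0;0 0 0 0 0 0 0;0 0 0 0 0 0 0;0 0 0 0 0 0 0;0 0 0 0 0 0 0;0 0 0 0 0 0 0;0 0 0 0 0 0 0;0 0 0 0 0 0 0'
```

```text
time: 5.13
tool_pos: [504.2, -219.4, 206.9]
tcp_rot: [3.137, -0.005, 0.542]
contact_force: [0.0, 7.3, 22.1]
grip_width: 0.4
finger_force: 11.0
```

```bash
python3 -m creep '0 0 0.012 0 0 0 0;-0.017 -0.0103 0 0 0 0 0;-0.017 -0.0103 0 0 0 0 0;0 0 -0.004 0 0 0 0;0 0 0 0 0 0 0;0 0 0 0 0 0 0'
```

```text
time: 5.63
tool_pos: [468.8, -240.5, 211.1]
tcp_rot: [-3.141, -0.0, 0.541]
contact_force: [-0.4, 0.9, -0.0]
grip_width: 0.6
finger_force: 0.0
```

```bash
python3 -m creep '0 0 -0.002 0 0 0 0;0 0 -0.001 0 0 0 0;0 0 0 0 0 0 0;0 0 0 0 0 0 0'
```

```text
time: 5.97
tool_pos: [468.8, -240.4, 208.0]
tcp_rot: [-3.141, 0.0, 0.542]
contact_force: [0.6, -0.2, 0.6]
grip_width: 0.3
finger_force: 0.0
```

```bash
python3 -m creep '0 0 -0.001 0 0 0 0;0 0 0 0 0 0 0;0 0 0 0 0 0 0'
```

```text
time: 6.22
tool_pos: [468.8, -240.6, 207.4]
tcp_rot: [3.141, -0.0, 0.542]
contact_force: [0.7, 0.6, 1.5]
grip_width: 0.6
finger_force: 0.4
```

```bash
python3 -m creep '0 0 0.003 0 0 0 0;0.017 0.0103 0 0 0 0 0;0 0 -0.003 0 0 0 0;0 0 -0.001 0 0 0 0;0 0 -0.001 0 0 0 0;0 0 -0.001 0 0 0 0;0 0 0 0 0 0 0'
```

```text
time: 6.8
tool_pos: [486.7, -230.3, 207.1]
tcp_rot: [3.138, -0.004, 0.542]
contact_force: [0.5, 5.7, 17.8]
grip_width: 0.7
finger_force: 9.2
```

```bash
python3 -m creep '0 0 -0.001 0 0 0 0;0 0 0 0 0 0 0'
```

```text
time: 6.97
tool_pos: [486.8, -230.4, 207.0]
tcp_rot: [3.137, -0.004, 0.542]
contact_force: [-0.2, 6.7, 24.7]
grip_width: 0.8
finger_force: 12.2
```

```bash
python3 -m creep '0 0 0 0 0 0 0;0 0 0 0 0 0 0;0 0 0 0 0 0 0;0 0 0 0 0 0 0;0 0 0 0 0 0 0;0 0 0 0 0 0 0;0 0 0 0 0 0 0;0 0 0 0 0 0 0'; python3 -m creep '0 0 0.02 0 0 0 0;0 0 0.015 0 0 0 0;0.0145 0.037 0 0 0 -0.111 0;0.0145 0.037 0 0 0 -0.111 0;0.0145 0.037 0 0 0 -0.111 0;0.0145 0.037 0 0 0 0 0;0.0145 0.037 0 0 0 0 0;0.0145 0.037 0 0 0 0 0'; python3 -m creep '0 0 0 0 0 0 0;0 0 0 0 0 0 0'
```

```text
time: 7.63
tool_pos: [486.8, -230.4, 207.0]
tcp_rot: [3.137, -0.004, 0.542]
contact_force: [-0.3, 7.1, 24.9]
grip_width: 0.6
finger_force: 12.1
time: 8.3
tool_pos: [572.1, -8.1, 238.1]
tcp_rot: [3.141, 0.001, 0.212]
contact_force: [0.9, -0.5, -0.0]
grip_width: 0.6
finger_force: 0.0
time: 8.47
tool_pos: [572.0, -7.9, 237.8]
tcp_rot: [3.141, 0.001, 0.216]
contact_force: [0.5, -0.6, 1.3]
grip_width: 0.8
finger_force: 0.0
```

```bash
python3 -m creep '0.0015 0.0015 -0.02 0 0 0 0; 0 0 -0.014 0 0 0 0; 0 0 -0.003 0 0 0 0; 0 0 -0.001 0 0 0 0; 0 0 -0.001 0 0 0 0'
```

```text
time: 8.88
tool_pos: [573.6, -9.2, 199.7]
tcp_rot: [3.141, -0.0, 0.211]
contact_force: [-0.1, -0.2, -0.0]
grip_width: 0.2
finger_force: 0.0
```

```bash
python3 -m creep '0 0 -0.001 0 0 0 0; 0 0 -0.001 0 0 0 0; 0 0 -0.001 0 0 0 0'
```

```text
time: 9.13
tool_pos: [573.9, -8.2, 196.9]
tcp_rot: [3.141, -0.001, 0.212]
contact_force: [-0.1, 0.4, -0.8]
grip_width: 0.6
finger_force: 0.0
```

```bash
python3 -m creep '0 0 -0.001 0 0 0 0; 0 0 -0.001 0 0 0 0; 0 0 -0.001 0 0 0 0'
```

```text
time: 9.38
tool_pos: [574.3, -8.0, 194.0]
tcp_rot: [3.141, -0.002, 0.212]
contact_force: [1.1, 0.6, 6.3]
grip_width: 0.2
finger_force: 2.9
```

```bash
python3 -m creep '0 0 -0.001 0 0 0 0; 0 0 -0.001 0 0 0 0'
```

```text
time: 9.55
tool_pos: [575.0, -8.0, 192.7]
tcp_rot: [3.14, -0.004, 0.212]
contact_force: [1.4, 0.9, 8.0]
grip_width: 0.4
finger_force: 3.8
```

```bash
python3 -m creep '0 0 -0.001 0 0 0 0; 0 0 -0.001 0 0 0 0; 0 0 -0.001 0 0 0 0'
```

```text
time: 9.8
tool_pos: [575.0, -8.0, 189.8]
tcp_rot: [3.14, -0.004, 0.212]
contact_force: [1.5, -0.5, 7.9]
grip_width: 0.9
finger_force: 3.8
```

```bash
python3 -m creep '0 0 -0.001 0 0 0 0; 0 0 -0.001 0 0 0 0'
```

```text
time: 9.97
tool_pos: [575.0, -8.0, 187.9]
tcp_rot: [3.14, -0.004, 0.212]
contact_force: [1.1, 1.0, 7.8]
grip_width: 0.4
finger_force: 3.8
```

```bash
python3 -m creep '0 0 -0.001 0 0 0 0'
```

```text
time: 10.05
tool_pos: [575.0, -8.0, 186.9]
tcp_rot: [3.14, -0.004, 0.212]
contact_force: [1.3, 0.0, 8.2]
grip_width: 0.5
finger_force: 3.8
```

```bash
python3 -m creep '0 0 -0.001 0 0 0 0'
```

```text
time: 10.13
tool_pos: [575.0, -8.0, 185.9]
tcp_rot: [3.14, -0.004, 0.212]
contact_force: [0.8, 0.8, 7.4]
grip_width: 0.5
finger_force: 3.8
```

```bash
python3 -m creep '0 0 -0.001 0 0 0 0'
```

```text
time: 10.22
tool_pos: [575.0, -8.0, 184.8]
tcp_rot: [3.14, -0.004, 0.212]
contact_force: [2.4, -0.1, 8.0]
grip_width: 0.8
finger_force: 3.8
```

```bash
python3 -m creep '0 0 -0.001 0 0 0 0'
```

```text
time: 10.3
tool_pos: [575.3, -8.0, 184.2]
tcp_rot: [3.14, -0.005, 0.212]
contact_force: [0.3, 1.2, 14.1]
grip_width: 0.4
finger_force: 7.1
```

```bash
python3 -m creep '0 0 -0.001 0 0 0 0;0 0 0 0 0 0 0'
```

```text
time: 10.47
tool_pos: [575.3, -8.0, 184.1]
tcp_rot: [3.139, -0.006, 0.212]
contact_force: [-0.6, -0.1, 14.0]
grip_width: 0.4
finger_force: 7.3
```

```bash
python3 -m creep '0 0 -0.001 0 0 0 0;0 0 -0.0005 0 0 0 0;0 0 0 0 0 0 0'
```

```text
time: 10.72
tool_pos: [575.5, -8.0, 183.8]
tcp_rot: [3.139, -0.007, 0.212]
contact_force: [-2.4, 2.0, 21.6]
grip_width: 0.0
finger_force: 11.1
```

```bash
python3 -m creep '0 0 0 0 0 0 0;0 0 0 0 0 0 0;0 0 0 0 0 0 0;0 0 0 0 0 0 0;0 0 0 0 0 0 0;0 0 0 0 0 0 0;0 0 0 0 0 0 0'
```

```text
time: 11.3
tool_pos: [575.5, -8.0, 183.8]
tcp_rot: [3.139, -0.007, 0.212]
contact_force: [-2.6, 0.5, 22.2]
grip_width: 0.6
finger_force: 11.1
```

```bash
python3 -m creep '0 0 0.012 0 0 0 0;-0.0195 -0.0045 0 0 0 0 0;-0.0195 -0.0045 0 0 0 0 0;0 0 -0.005 0 0 0 0;0 0 -0.001 0 0 0 0;0 0 0 0 0 0 0;0 0 0 0 0 0 0'
```

```text
time: 11.88
tool_pos: [535.3, -16.9, 185.6]
tcp_rot: [3.141, -0.0, 0.212]
contact_force: [-0.0, 0.1, -0.8]
grip_width: 0.4
finger_force: 0.0
```

Next I'll probe the opposite side with a light touch.

```bash
python3 -m creep '0 0 -0.001 0 0 0 0;0 0 -0.0005 0 0 0 0;0 0 0 0 0 0 0'
```

```text
time: 12.13
tool_pos: [535.3, -16.9, 184.5]
tcp_rot: [3.141, -0.001, 0.212]
contact_force: [1.3, 0.9, 2.4]
grip_width: 0.4
finger_force: 1.0
```

```bash
python3 -m creep '0 0 -0.0005 0 0 0 0;0 0 0 0 0 0 0;0 0 0 0 0 0 0'
```

```text
time: 12.38
tool_pos: [535.2, -16.9, 184.4]
tcp_rot: [3.141, -0.002, 0.212]
contact_force: [0.8, 0.3, 4.9]
grip_width: 0.4
finger_force: 2.7
```

```bash
python3 -m creep '0 0 0.003 0 0 0 0;0.0195 0.0045 0 0 0 0 0;0 0 -0.003 0 0 0 0;0 0 -0.001 0 0 0 0;0 0 -0.001 0 0 0 0;0 0 0 0 0 0 0'
```

```text
time: 12.88
tool_pos: [556.2, -12.4, 184.3]
tcp_rot: [3.14, -0.007, 0.212]
contact_force: [3.3, 2.6, 13.8]
grip_width: 0.5
finger_force: 6.7
```

```bash
python3 -m creep '0 0 -0.001 0 0 0 0;0 0 0 0 0 0 0;0 0 0 0 0 0 0;0 0 0 0 0 0 0;0 0 0 0 0 0 0;0 0 0 0 0 0 0;0 0 0 0 0 0 0;0 0 0 0 0 0 0'
```

```text
time: 13.55
tool_pos: [556.3, -12.4, 184.2]
tcp_rot: [3.139, -0.008, 0.212]
contact_force: [0.6, 2.4, 20.4]
grip_width: 0.6
finger_force: 9.8
```

```bash
python3 -m creep '0 0 0.02 0 0 0 0;0 0.01 0.01 0 0 0 0;-0.003 0.036 0 0 0 -0.106 0;-0.003 0.036 0 0 0 -0.106 0;-0.003 0.036 0 0 0 0 0;-0.003 0.036 0 0 0 0 0;-0.003 0.036 0 0 0 0 0;-0.003 0.036 0 0 0 0 0'; python3 -m creep '0 0 -0.015 0 0 0 0;0 0 -0.015 0 0 0 0;0 0 0 0 0 0 0;0 0 0 0 0 0 0'
```

```text
time: 14.22
tool_pos: [535.0, 215.7, 210.4]
tcp_rot: [3.141, 0.001, 0.0]
contact_force: [0.8, -0.7, -0.7]
grip_width: 0.1
finger_force: 0.0
time: 14.55
tool_pos: [535.2, 213.9, 179.9]
tcp_rot: [3.141, 0.003, 0.001]
contact_force: [0.1, -0.1, 1.0]
grip_width: 0.6
finger_force: 0.0
```

```bash
python3 -m creep '0.0035 0 -0.004 0 0 0 0; 0 0 -0.002 0 0 0 0; 0 0 0 0 0 0 0'
```

```text
time: 14.8
tool_pos: [540.0, 213.1, 174.8]
tcp_rot: [-3.142, -0.0, -0.001]
contact_force: [-0.0, 0.5, 0.6]
grip_width: 0.6
finger_force: 0.0
```

```bash
python3 -m creep '0 0 -0.001 0 0 0 0; 0 0 -0.001 0 0 0 0; 0 0 0 0 0 0 0'
```

```text
time: 15.05
tool_pos: [539.7, 213.4, 172.8]
tcp_rot: [3.142, 0.0, -0.0]
contact_force: [-0.2, -0.4, -1.1]
grip_width: 0.5
finger_force: 0.0
```

```bash
python3 -m creep '0 0 -0.001 0 0 0 0; 0 0 0 0 0 0 0'
```

```text
time: 15.22
tool_pos: [539.7, 213.5, 171.7]
tcp_rot: [3.142, -0.0, 0.0]
contact_force: [0.1, 0.1, 0.4]
grip_width: 0.2
finger_force: 0.1
```

```bash
python3 -m creep '0 0 -0.0007 0 0 0 0; 0 0 0 0 0 0 0'
```

```text
time: 15.38
tool_pos: [539.8, 213.5, 171.4]
tcp_rot: [3.142, -0.001, 0.0]
contact_force: [-1.1, 0.1, 3.3]
grip_width: 0.7
finger_force: 1.3
```

```bash
python3 -m creep '0 0 0.005 0 0 0 0;-0.023 0 0 0 0 0 0;-0.023 0 0 0 0 0 0;0 0 -0.005 0 0 0 0; 0 0 0 0 0 0 0; 0 0 0 0 0 0 0'
```

```text
time: 15.88
tool_pos: [494.3, 213.6, 171.3]
tcp_rot: [-3.142, -0.001, 0.0]
contact_force: [0.1, 0.4, -0.1]
grip_width: 0.7
finger_force: 0.0
```

```bash
python3 -m creep '0 0 -0.001 0 0 0 0; 0 0 0 0 0 0 0; 0 0 0 0 0 0 0'
```

```text
time: 16.13
tool_pos: [494.2, 213.5, 170.0]
tcp_rot: [3.142, -0.0, -0.0]
contact_force: [-1.0, -0.3, 0.3]
grip_width: 0.3
finger_force: 0.0
```

```bash
python3 -m creep '0 0 -0.001 0 0 0 0; 0 0 0 0 0 0 0; 0 0 0 0 0 0 0'
```

```text
time: 16.38
tool_pos: [493.7, 213.5, 168.9]
tcp_rot: [3.141, 0.0, 0.0]
contact_force: [-0.5, -0.0, 0.3]
grip_width: 0.7
finger_force: 0.0
```

```bash
python3 -m creep '0 0 -0.001 0 0 0 0; 0 0 0 0 0 0 0; 0 0 0 0 0 0 0'
```

```text
time: 16.63
tool_pos: [493.8, 213.6, 168.3]
tcp_rot: [-3.142, -0.001, 0.0]
contact_force: [-0.8, -0.5, 1.1]
grip_width: 0.3
finger_force: 1.2
```

```bash
python3 -m creep '0 0 -0.0007 0 0 0 0; 0 0 0 0 0 0 0; 0 0 0 0 0 0 0'
```

```text
time: 16.88
tool_pos: [493.8, 213.6, 168.0]
tcp_rot: [-3.141, -0.001, 0.0]
contact_force: [-2.7, -0.1, 6.9]
grip_width: 0.7
finger_force: 3.2
```

```bash
python3 -m creep '0 0 0.0065 0 0 0 0;0.023 0.02 0 0 0 0 0;0 0 0 0 0 0 0;0 0 -0.0025 0 0 0 0; 0 0 0 0 0 0 0; 0 0 0 0 0 0 0'
```

```text
time: 17.38
tool_pos: [516.0, 233.2, 171.0]
tcp_rot: [3.141, 0.001, 0.0]
contact_force: [-0.1, 0.6, -0.7]
grip_width: 0.6
finger_force: 0.0
```

```bash
python3 -m creep '0 0 -0.001 0 0 0 0; 0 0 0 0 0 0 0; 0 0 0 0 0 0 0'
```

```text
time: 17.63
tool_pos: [516.3, 233.3, 170.5]
tcp_rot: [3.141, 0.001, 0.0]
contact_force: [-1.7, -0.4, 2.8]
grip_width: 0.4
finger_force: 1.3
```

```bash
python3 -m creep '0 0 -0.001 0 0 0 0; 0 0 0 0 0 0 0; 0 0 0 0 0 0 0'
```

```text
time: 17.88
tool_pos: [516.6, 233.5, 170.0]
tcp_rot: [-3.142, -0.0, 0.0]
contact_force: [-2.1, -1.2, 6.5]
grip_width: 0.2
finger_force: 3.2
```

```bash
python3 -m creep '0 0 0.007 0 0 0 0;0.02 -0.0105 0 0 0 0.109 0;0 0 0 0 0 0.109 0;0 0 0 0 0 0.109 0;0 0 0 0 0 0.109 0;0 0 -0.003 0 0 0 0; 0 0 0 0 0 0 0; 0 0 0 0 0 0 0'
```

```text
time: 18.55
tool_pos: [536.5, 223.0, 173.1]
tcp_rot: [3.142, 0.0, 0.433]
contact_force: [0.2, -0.9, 0.4]
grip_width: 0.5
finger_force: 0.0
```

```bash
python3 -m creep '0 0 -0.001 0 0 0 0; 0 0 -0.001 0 0 0 0;0 0 -0.001 0 0 0 0'
```

```text
time: 18.8
tool_pos: [536.9, 223.1, 170.7]
tcp_rot: [3.141, -0.001, 0.435]
contact_force: [-0.8, -1.1, 6.4]
grip_width: 0.4
finger_force: 3.0
```

```bash
python3 -m creep '0 0 -0.001 0 0 0 0; 0 0 -0.001 0 0 0 0'
```

```text
time: 18.97
tool_pos: [537.5, 223.4, 169.5]
tcp_rot: [3.141, -0.003, 0.436]
contact_force: [0.7, 1.7, 8.1]
grip_width: 0.5
finger_force: 4.0
```

```bash
python3 -m creep '0 0 -0.001 0 0 0 0; 0 0 -0.001 0 0 0 0'
```

```text
time: 19.13
tool_pos: [537.6, 223.6, 168.0]
tcp_rot: [3.141, -0.004, 0.436]
contact_force: [-1.3, 0.4, 9.7]
grip_width: 0.7
finger_force: 4.8
```

```bash
python3 -m creep '0 0 -0.001 0 0 0 0; 0 0 -0.001 0 0 0 0'
```

```text
time: 19.3
tool_pos: [537.6, 223.6, 166.1]
tcp_rot: [3.141, -0.004, 0.436]
contact_force: [-0.8, 1.1, 10.1]
grip_width: 0.6
finger_force: 4.8
```

```bash
python3 -m creep '0 0 -0.001 0 0 0 0'
```

```text
time: 19.38
tool_pos: [537.6, 223.6, 165.1]
tcp_rot: [3.141, -0.004, 0.436]
contact_force: [-1.3, 1.0, 10.5]
grip_width: 0.5
finger_force: 4.8
```

```bash
python3 -m creep '0 0 -0.001 0 0 0 0'
```

```text
time: 19.47
tool_pos: [537.6, 223.6, 164.1]
tcp_rot: [3.141, -0.004, 0.436]
contact_force: [-0.5, 1.5, 10.1]
grip_width: 0.2
finger_force: 4.8
```

```bash
python3 -m creep '0 0 -0.001 0 0 0 0'
```

```text
time: 19.55
tool_pos: [537.6, 223.6, 163.1]
tcp_rot: [3.141, -0.004, 0.436]
contact_force: [-1.0, 1.4, 9.4]
grip_width: 0.3
finger_force: 4.8
```

```bash
python3 -m creep '0 0 -0.001 0 0 0 0;0 0 0 0 0 0 0'
```

```text
time: 19.72
tool_pos: [537.8, 223.7, 162.5]
tcp_rot: [3.141, -0.005, 0.436]
contact_force: [-1.4, 0.6, 11.3]
grip_width: 0.2
finger_force: 5.7
```

```bash
python3 -m creep '0 0 -0.001 0 0 0 0;0 0 0 0 0 0 0'
```

```text
time: 19.88
tool_pos: [537.9, 223.7, 162.3]
tcp_rot: [3.141, -0.005, 0.436]
contact_force: [-1.7, 0.7, 16.2]
grip_width: 0.5
finger_force: 8.2
```

```bash
python3 -m creep '0 0 -0.001 0 0 0 0;0 0 0 0 0 0 0;0 0 0 0 0 0 0;0 0 0 0 0 0 0;0 0 0 0 0 0 0;0 0 0 0 0 0 0;0 0 0 0 0 0 0;0 0 0 0 0 0 0'
```

```text
time: 20.55
tool_pos: [538.0, 223.8, 162.0]
tcp_rot: [3.141, -0.006, 0.436]
contact_force: [-4.3, -0.5, 21.8]
grip_width: 0.7
finger_force: 10.7
```

```bash
python3 -m creep '0 0 0.012 0 0 0 0;-0.02 -0.0093 0 0 0 0 0;-0.02 -0.0093 0 0 0 0 0;0 0 -0.006 0 0 0 0;0 0 -0.0015 0 0 0 0;0 0 -0.001 0 0 0 0;0 0 0 0 0 0 0;0 0 0 0 0 0 0'
```

```text
time: 21.22
tool_pos: [495.7, 204.1, 162.5]
tcp_rot: [-3.141, 0.004, 0.436]
contact_force: [-10.0, -3.8, 15.4]
grip_width: 0.3
finger_force: 7.3
```

Contact on the far side is at the same height, 162.5. That touch was firmer than I intended, so I'll check the high edge again.

```bash
python3 -m creep '0 0 0.007 0 0 0 0;0.02 0.0093 0 0 0 0 0;0.02 0.0093 0 0 0 0 0;0 0 0 0 0 0 0;0 0 -0.004 0 0 0 0;0 0 0 0 0 0 0;0 0 0 0 0 0 0'
```

```text
time: 21.8
tool_pos: [536.0, 222.8, 164.2]
tcp_rot: [-3.141, 0.002, 0.436]
contact_force: [-0.3, 0.1, 0.1]
grip_width: 0.6
finger_force: 0.0
```

```bash
python3 -m creep '0 0 -0.001 0 0 0 0;0 0 0 0 0 0 0;0 0 0 0 0 0 0'
```

```text
time: 22.05
tool_pos: [536.5, 223.0, 164.0]
tcp_rot: [3.141, -0.0, 0.436]
contact_force: [0.4, -0.7, 0.1]
grip_width: 0.8
finger_force: 0.0
```

```bash
python3 -m creep '0 0 -0.001 0 0 0 0;0 0 0 0 0 0 0;0 0 0 0 0 0 0'
```

```text
time: 22.3
tool_pos: [536.6, 223.0, 162.9]
tcp_rot: [3.141, -0.0, 0.436]
contact_force: [0.3, 1.0, 0.1]
grip_width: 0.9
finger_force: 0.0
```

```bash
python3 -m creep '0 0 -0.001 0 0 0 0;0 0 -0.001 0 0 0 0;0 0 -0.001 0 0 0 0;0 0 -0.001 0 0 0 0;0 0 0 0 0 0 0'
```

```text
time: 22.72
tool_pos: [537.1, 223.2, 162.1]
tcp_rot: [3.141, -0.003, 0.436]
contact_force: [-5.9, -2.4, 20.5]
grip_width: 0.3
finger_force: 10.5
```

```bash
python3 -m creep '0 0 0.008 0 0 0 0;-0.02 -0.0093 0 0 0 0 0;0 0 0 0 0 0 0;0 0 -0.004 0 0 0 0;0 0 -0.001 0 0 0 0;0 0 -0.001 0 0 0 0;0 0 -0.001 0 0 0 0;0 0 0 0 0 0 0'
```

```text
time: 23.38
tool_pos: [517.1, 213.9, 162.5]
tcp_rot: [3.141, -0.001, 0.436]
contact_force: [-8.4, -4.4, 24.4]
grip_width: 0.4
finger_force: 12.4
```

```bash
python3 -m creep '0 0 0 0 0 0 0;0 0 0 0 0 0 0;0 0 0 0 0 0 0;0 0 0 0 0 0 0;0 0 0 0 0 0 0;0 0 0 0 0 0 0;0 0 0 0 0 0 0;0 0 0 0 0 0 0'; python3 -m creep '0 0 0.02 0 0 0 0;0 0 0.04 0 0 0 0;0 0 0.04 0 0 0 0;-0.025 0.02 0.02 0 0 0 0;-0.025 0.02 0 0 0 0 0;-0.025 0.02 0 0 0 0 0;-0.025 0.02 0 0 0 0 0;0 0 0 0 0 0 0'; python3 - <<'E'
from plant import viewer
import cv2
cv2.imwrite("pics/end_top.png",viewer.capture("top")[60:360,100:500,::-1].repeat(2,0).repeat(2,1))
cv2.imwrite("pics/end_side.png",viewer.capture("side")[:,:,::-1])
E
```

```text
time: 24.05
tool_pos: [517.1, 213.9, 162.5]
tcp_rot: [3.141, -0.001, 0.437]
contact_force: [-8.7, -4.1, 24.4]
grip_width: 0.2
finger_force: 12.4
time: 24.72
tool_pos: [413.4, 296.6, 279.8]
tcp_rot: [-3.14, 0.001, 0.44]
contact_force: [-0.1, -0.7, -0.4]
grip_width: 0.4
finger_force: 0.0
```

View pics/end_side.png

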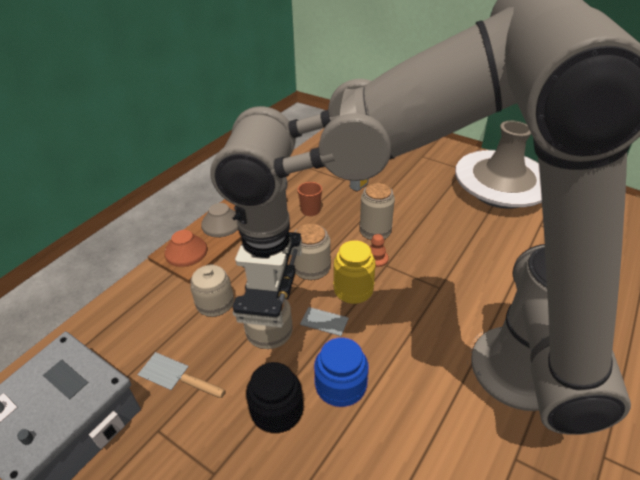

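View pics/end_top.png

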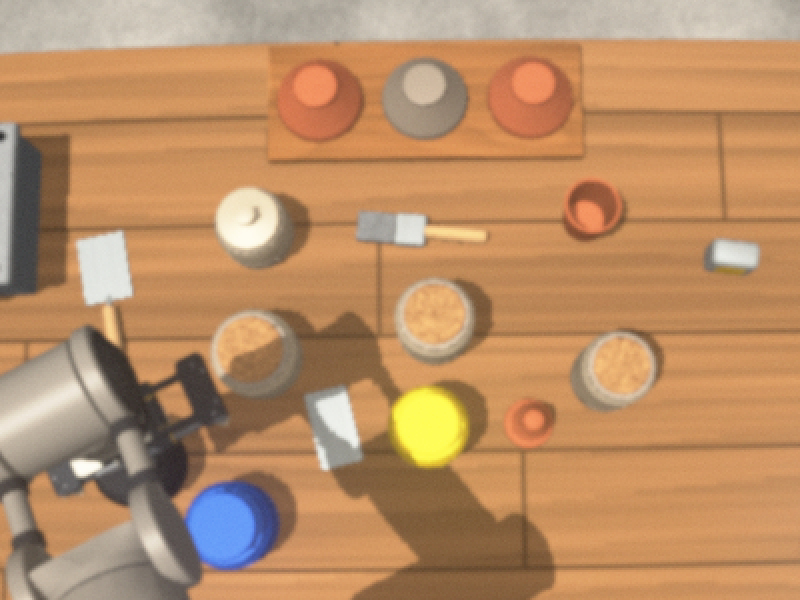

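The canisters, at crop (620,369), (435,318) and (255,352), still stand upright in their places with the corks lower. Nothing else has moved and the arm is clear, so I'm handing in.

```bash
python3 -c "
from plant import order
print(order.close_job())"
```

```text
the job is handed in; nothing more can be done
None
```

I pushed all three corks down, tallest to lowest; each felt level and hard home, then held a 20–25 N push for over half a second without giving, and the job was handed in at about 25 s with nothing else moved.

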